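Put the plaster figures back on their own plinths

TASK

The four plaster figures on the workbench stand on the wrong plinths: put the cat in the middle of the round plinth, the dog on the square one, the beaked bust on the triangular one and the jester on the oblong one, all upright and centred. Each plinth takes only one figure, so park a figure on the empty banding wheel whenever you need a free spot; never stand or lay a figure on the bench, which is wet with paint. The plaster is brittle, so lower each figure all the way down before letting go, and leave the open paint jar where it stands.

Things in the scene. Friction and masses are not known exactly. Their poses are not given: they have to be found in the camera images.
- cat: Off-white plaster sitting cat, 94 mm tall: two pointed upright ears, face to -x, S-shaped tail off its back, up to 49 mm out to +x. Loose, 0.11-0.23 kg. Origin: centre of underside. Round foot 52 mm across, 8 mm thick; plain round torso 44 mm across from 8 to 52 mm up. Grip from above across its y axis, TCP 50 mm above the underside; above the foot nothing is beyond 22 mm in y.
- dog: Off-white plaster sitting dog, 85 mm tall: blunt snout with black nose, 51 mm out to -x (front); dark brown ears flat on the y sides. Loose, 0.11-0.23 kg. Origin: centre of underside. Round foot 52 mm across, 8 mm thick; plain round torso 44 mm across from 8 to 52 mm up. Grip from above across its y axis, TCP 50 mm above the underside; above the foot nothing is beyond 22 mm in y.
- beak: Off-white plaster plague-doctor bust, 88 mm tall: egg-shaped head, brass-rimmed eyes, one long pointed drooping beak, 63 mm out to -x (front). Loose, 0.11-0.23 kg. Origin: centre of underside. Round foot 52 mm across, 8 mm thick; plain round torso 44 mm across from 8 to 52 mm up. Grip from above across its y axis, TCP 50 mm above the underside; above the foot nothing is beyond 22 mm in y.
- jester: Off-white plaster jester bust, 90 mm tall: two horns of its cap curve out along +x and -x to brass bells 53 mm out; face to -y; ruff at the neck. Loose, 0.11-0.23 kg. Origin: centre of underside. Round foot 52 mm across, 8 mm thick; plain round torso 44 mm across from 8 to 52 mm up. Grip from above across its y axis, TCP 50 mm above the underside; above the foot nothing is beyond 22 mm in y.
- round_plinth: Round dark wooden plinth, 100 mm across. Fixed to the bench. Origin at the centre of its underside; the flat top, 40 mm above the origin and the bench, is where a figure stands. It is the cat's place.
- square_plinth: Square dark wooden plinth, 92 by 92 mm. Fixed to the bench. Origin at the centre of its underside; the flat top, 40 mm above the origin and the bench, is where a figure stands. It is the dog's place.
- triangle_plinth: Triangular dark wooden plinth (equal sides of 132 mm, 76 mm from centre to corner, one corner towards its own +x; origin at the triangle's centre). Fixed to the bench. Origin at the centre of its underside; the flat top, 40 mm above the origin and the bench, is where a figure stands. It is the place of the beaked bust.
- oblong_plinth: Oblong dark wooden plinth, 66 mm along its x and 140 mm along its y. Fixed to the bench. Origin at the centre of its underside; the flat top, 40 mm above the origin and the bench, is where a figure stands. It is the jester's place.
- wheel: Empty banding wheel, a bright metal disc 116 mm across on a dark foot; it does not turn. The parking place, empty at the start. Fixed to the bench. Origin at the centre of its underside; the flat top, 40 mm above the origin and the bench, is where a figure stands. 
- jar: Open glass jar full of blue paint, 42 mm across, 45 mm tall, loose, standing on the bench between the plinths. Leave it alone. Origin at the centre of its underside. Other tools and tubs on the bench near the plinths are under 50 mm tall.

How it is judged (in metres and radians):
On the way:
1. one of the figures is parked, upright and let go, on the banding wheel (((horizontal distance between cat and wheel below 0.035 m and z of cat in the frame of wheel between 0.035 and 0.045 m and angle between cat's own z axis and vertical below 0.1 rad and linear speed of cat below 0.02 m/s and contact force between the fingers and cat below 0.1 N) or (horizontal distance between dog and wheel below 0.035 m and z of dog in the frame of wheel between 0.035 and 0.045 m and angle between dog's own z axis and vertical below 0.1 rad and linear speed of dog below 0.02 m/s and contact force between the fingers and dog below 0.1 N) or (horizontal distance between beak and wheel below 0.035 m and z of beak in the frame of wheel between 0.035 and 0.045 m and angle between beak's own z axis and vertical below 0.1 rad and linear speed of beak below 0.02 m/s and contact force between the fingers and beak below 0.1 N) or (horizontal distance between jester and wheel below 0.035 m and z of jester in the frame of wheel between 0.035 and 0.045 m and angle between jester's own z axis and vertical below 0.1 rad and linear speed of jester below 0.02 m/s and contact force between the fingers and jester below 0.1 N))), for 0.2 s.
At the end, for the whole second after the job is handed in: The cat stands on the round plinth, the dog on the square one, the beaked bust on the triangular one and the jester on the oblong one: each within 15 mm of the plinth's centre, its underside within 5 mm of the plinth's top, within 0.1 rad of upright, at rest and let go (horizontal distance between cat and round_plinth below 0.015 m and z of cat in the frame of round_plinth between 0.035 and 0.045 m and angle between each of cat, dog, beak, jester's own z axis and vertical below 0.1 rad and linear speed of each of cat, dog, beak, jester below 0.02 m/s and contact force between the fingers and cat below 0.1 N and horizontal distance between dog and square_plinth below 0.015 m and z of dog in the frame of square_plinth between 0.035 and 0.045 m and contact force between the fingers and dog below 0.1 N and horizontal distance between beak and triangle_plinth below 0.015 m and z of beak in the frame of triangle_plinth between 0.035 and 0.045 m and contact force between the fingers and beak below 0.1 N and horizontal distance between jester and oblong_plinth below 0.015 m and z of jester in the frame of oblong_plinth between 0.035 and 0.045 m and contact force between the fingers and jester below 0.1 N); the robot touches nothing.
It fails at once if a figure touches down on the bench (its underside less than 20 mm above it) (height (world z) of any of cat, dog, beak, jester below 0.02 m).
It fails at once if a figure is dropped: in the air, more than 20 mm above the plinth tops, and not held by the fingers ((height (world z) of cat above 0.06 m and contact force between the fingers and cat below 0.02 N) or (height (world z) of dog above 0.06 m and contact force between the fingers and dog below 0.02 N) or (height (world z) of beak above 0.06 m and contact force between the fingers and beak below 0.02 N) or (height (world z) of jester above 0.06 m and contact force between the fingers and jester below 0.02 N)).
It fails at once if the paint jar is moved more than 20 mm or tipped (distance of jar from where it was at the start of the episode above 0.02 m or angle between jar's own z axis and vertical above 0.3 rad).
It also fails if it takes over 128 s, if anything falls off the work surface, if the arm or the gripper's body presses on something with over 40 N, if the wrist force passes 120 N, or if a joint passes its speed limit or range.

ROBOT

A 6-joint arm with a two-finger parallel gripper is mounted at the origin on the work surface. World frame = base frame: x ahead of the robot, y to its left, z up, the work surface at z = 0. Lengths are in m, angles in degrees, forces in N, time in s.
With the tool pointing down it reaches from about 0.4 to 0.825 m from the base axis. Payload 7 kg.
Tool frame: the origin (TCP) lies between the finger pads, 19 mm behind the fingertips; this is the grasp point; z points along the fingers, y is the line along which they close (so a half turn about z gives the same grasp; the last joint's range is limited). The gripper opens to 88 mm and grips with 3 to 60 N. Pads are 19 mm wide; open, the fingers measure 130 mm over their backs; the gripper's body (78 mm by 193 mm) begins 47 mm behind the grasp point.
Start: joints at [90.991, 20.546, 0.682, 0, -70.136, -16.507], TCP at [0.181, 0.65, 0.245] pointing down, gripper open.
Joint ranges: [-176.03, 176.03], [-82.01, 121.73], [-58.28, 71.71], [-173.87, 95.51], [-174.79, -0.11], [-173.66, 173.66]. Speed limits (degrees/s): [136.94, 136.94, 172.46, 180, 180, 180].

INTERFACE

Orientations are given as [roll, pitch, yaw] about the fixed x, y, z axes, in that order (R = Rz(yaw) Ry(pitch) Rx(roll)).
In Python, from plant import r gives the robot as it stands.
- The arm moves only by the tool carry_out, never from a script. Its argument "deltas" is a list of rows, each a list of 3 entries, a list of its own where there are three numbers: the opening, from 0 (shut) to 1 (fully open), then the shift along the tool's x, y, z in mm, then the turn, a rotation vector about the tool's x, y, z in rad. In form: [[gripper, [tx, ty, tz], [rx, ry, rz]], ...]. A call has 1 to 12 rows; each row is the pose to reach, as a shift and turn from the pose commanded when the call began, along the tool's axes at that moment; what a row does not reach only later rows make up. A row lasts 1/10 s, in which the tool goes at most 50 mm and 8.59 degrees, less where a joint would pass 70% of its speed; a pose out of reach is approached as far as the arm can. A call with a gripper value outside its range is refused whole. The fingers move at their own pace and stop on an object; "squeeze" is the grip in N (left out, the last holds). Time passes only in rows, so rows that repeat a pose let the fingers close. It gives the time, the measured TCP pose, the force, the opening and the grip force at its end, in the units of the state.
- r.get_state(): the state, without advancing time (a new reading comes with each control period).
- r.capture(name): name is "scene" or "top"; returns (picture, depth): 384x512x3 uint8, red, green, blue; 384x512 float32, m along the optical axis (not along the pixel's ray), 0 where there is no reading.
- r.get_calibration(name): a dict with "fov_y" (degrees; the focal length in pixels is half the picture's height over the tangent of half this angle, whatever the lens; pixels are square), "cx", "cy" (the principal point, pixels), "distortion" ([k1, k2, p1, p2, k3] as OpenCV has them; the pictures are not rectified), "view" (4x4, takes a point from world to camera coordinates). Camera axes: x right, y down, z forward; pixel columns grow to the right and rows downward; lengths in m; the calibration is good to about 2 mm. A picture is of the moment at which its call begins. get_calibration takes no time and is no camera call.
- r.close_job(): hands the job in; it is judged then, once.
The state is a dict: "time_s": time; "joints": joint angles; "qd": joint speeds; "joint_torque": joint torques, N m; "tcp_pos": TCP position; "eef_rot": TCP orientation; "contact_force": force on the tool from outside, world axes, zero at the start; "moment": the same for the moment, N m; "gripper_width": finger opening in m; "gripper_force": force on a finger pad.
Only numpy, scipy, OpenCV 4.12 (cv2) and the standard library are available. Lean on these libraries where they do the work, as an engineer would, in place of code of your own. Each camera call takes 0.05 s, during which the arm holds its last target. There are 200 camera calls.

## Working session

There is one attempt and no reset: what is moved stays moved. The work goes in short steps, Python scripts to look and compute and a tool call to move; the robot and the scene stay as the last step left them, time stands still between calls to the robot, and variables do not carry over. Pictures are saved under pics/ and viewed, at most 14 in all, crops included, and the job is handed in when it is done.

Besides the shell and the picture viewer there is one more tool, called as name(argument=value, ...) on one line, values as JSON. carry_out: Moves the arm, as the interface text tells. Its arguments: {"type":"object","properties":{"deltas":{"type":"array"},"squeeze":{"type":"number"}},"required":["deltas"]}

```bash
mkdir -p pics
python3 - <<'E'
from plant import r
import cv2,numpy as np
for n in("scene","top"):
    p,d=r.capture(n); cv2.imwrite(f"pics/{n}0.png",p[:,:,::-1]); np.savez(f"{n}0.npz",p=p,d=d)
    print(n,r.get_calibration(n))
print(r.get_state())
E
```

```text
scene {'fov_y': 57.64643137555385, 'cx': 257.4802055862466, 'cy': 188.48264531859533, 'distortion': array([-0.07068486,  0.        ,  0.        ,  0.        ,  0.        ]), 'view': array([[ 0.74614142,  0.66574681, -0.00735925, -0.41364056],
       [ 0.42715539, -0.48715819, -0.76171856, -0.20468258],
       [-0.51069682,  0.56520623, -0.64786624,  1.11506576],
       [ 0.        ,  0.        ,  0.        ,  1.        ]])}
top {'fov_y': 57.27264345708908, 'cx': 259.57578690189087, 'cy': 189.0894036450827, 'distortion': array([0.00931167, 0.        , 0.        , 0.        , 0.        ]), 'view': array([[-0.0260534 , -0.99925868,  0.02834289,  0.00934159],
       [-0.99486026,  0.02314268, -0.09857726,  0.56641844],
       [ 0.09784826, -0.03076549, -0.99472569,  0.67482399],
       [ 0.        ,  0.        ,  0.        ,  1.        ]])}
{'time_s': 0.1, 'joints': array([ 9.09916607e+01,  2.05872806e+01,  6.39747643e-01, -1.79184436e-02,
       -7.01363776e+01, -1.65076040e+01]), 'qd': array([ 0.04896284, -0.11809254,  0.1887192 ,  0.0058047 , -0.02062422,
       -0.04028688]), 'joint_torque': array([-1.66451970e-03, -5.84162486e+01,  2.93748307e+01,  7.01539770e+00,
        1.01706258e-02, -5.62439550e-05]), 'tcp_pos': array([0.18047182, 0.65000362, 0.24452186]), 'eef_rot': array([ 1.79914761e+02, -7.69364912e-03, -1.55220384e+01]), 'contact_force': array([-0.42636097,  0.30778007, -0.26735751]), 'moment': array([ 0.01216272, -0.04699572, -0.00613473]), 'gripper_force': 0.0, 'gripper_width': 0.0877256892186692}
```

View pics/scene0.png

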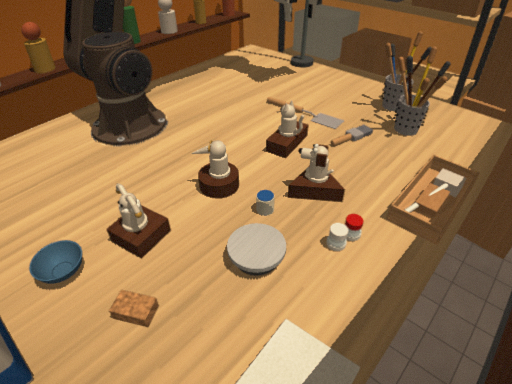

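View pics/top0.png

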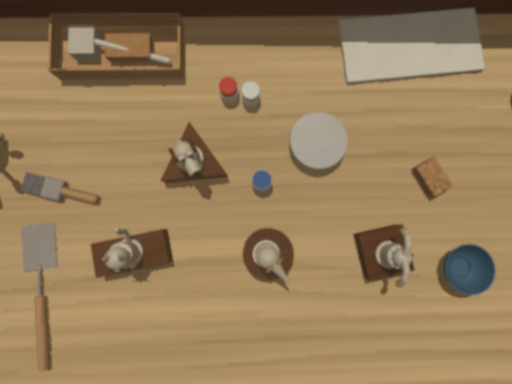

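The scene picture shows the dog on the triangle, cat on the oblong, beak on the round plinth and jester on the square one. In the top view these are at about (190,157), (125,253), (268,255) and (395,255), with the wheel at (319,142) and the jar at (262,181). Next I measure positions from both views.

```bash
cat > h.py <<'E'
import numpy as np,cv2
from scipy.optimize import least_squares
from plant import r
def K(c):
    f=192/np.tan(np.radians(c["fov_y"]/2)); return np.array([[f,0,c["cx"]],[0,f,c["cy"]],[0,0,1.]])
def rays(n):
    c=r.get_calibration(n); v,u=np.mgrid[:384,:512]
    q=cv2.undistortPoints(np.stack([u,v],-1).reshape(-1,1,2).astype(float),K(c),c["distortion"]).reshape(384,512,2)
    return c,np.dstack([q,np.ones((384,512))])
def cloud(n,d):
    c,q=rays(n); V=c["view"]; P=(q*d[...,None]-V[:3,3])@V[:3,:3]; P[d<=0]=np.nan; return P
def onplane(n,uv,z):
    c=r.get_calibration(n); V=c["view"]
    q=cv2.undistortPoints(np.asarray(uv,float).reshape(-1,1,2),K(c),c["distortion"]).reshape(-1,2)
    D=np.c_[q,np.ones(len(q))]@V[:3,:3]; o=-V[:3,:3].T@V[:3,3]
    return (o+D*((z-o[2])/D[:,2])[:,None])[:,:2]
def circ(P,R,c0):
    return least_squares(lambda c:np.hypot(*(P-c).T)-R,c0,loss="soft_l1",f_scale=.002)
E
python3 - <<'E'
from h import *
C={n:cloud(n,np.load(n+"0.npz")["d"]) for n in("scene","top")}
T=C["top"]; im=np.load("top0.npz")["p"].astype(int)
print("bench z",[np.nanmedian(C["top"][300:380,150:450,2]),np.nanmedian(C["scene"][330:370,200:240,2])])
# plinth tops: dark pixels -> contour -> cast on z=.04
dark=((im.max(2)<75)&(im[...,0]>im[...,2]+8)).astype(np.uint8)
for nm,(u,v),sz in(("tri",(190,157),50),("obl",(132,254),50),("round",(268,255),35),("sq",(385,253),38)):
    m=np.zeros_like(dark); s=np.s_[v-sz:v+sz,u-sz:u+sz]
    z=T[s][...,2]; m[s]=(abs(z-.04)<.006)
    P=T[m>0][:,:2]; hull=cv2.convexHull(P.astype(np.float32)*1000)
    M=cv2.moments(hull); (e,rad)=cv2.minEnclosingCircle(hull)
    print(nm,"n",m.sum(),"z",np.nanmedian(T[m>0][:,2]),"moment c",M['m10']/M['m00'],M['m01']/M['m00'],"rect",cv2.minAreaRect(hull),"enc",e,rad,"area",M['m00'])
    if nm=="tri": print(cv2.minEnclosingTriangle(hull)[1].reshape(-1,2))
m=abs(T[100:185,280:360,2]-.04)<.006; P=T[100:185,280:360][m]; h=cv2.convexHull(P[:,:2].astype(np.float32)*1000); M=cv2.moments(h)
print("wheel",M['m10']/M['m00'],M['m01']/M['m00'],cv2.minEnclosingCircle(h),np.median(P[:,2]))
print("jar",onplane("top",[(262,180)],.045))
for nm,(u,v) in(("dog",(190,157)),("cat",(122,253)),("beak",(266,255)),("jester",(392,255))):
    c=onplane("top",[(u,v)],.09)[0]
    A=np.vstack([C[n].reshape(-1,3) for n in C]); cam=np.repeat([0,1],384*512)
    ok=(np.hypot(*(A[:,:2]-c).T)<.085)
    for k in (0,1):
        B=A[ok&(cam==k)]; t=B[(B[:,2]>.056)&(B[:,2]<.086)]; 
        f=circ(t[np.hypot(*(t[:,:2]-c).T)<.035][:,:2],.022,c); g=B[(B[:,2]>.044)&(B[:,2]<.052)&(np.hypot(*(B[:,:2]-c).T)<.04)]
        print(nm,"scene top".split()[k],"torso",f.x*1000,len(t),"res",np.median(abs(f.fun))*1e3,"foot",len(g),"maxz",np.nanmax(B[:,2]))
    B=A[ok&(B is not None)]
E
```

```text
bench z [np.float64(-0.000748666197178189), np.float64(0.0007924946311333322)]
tri n 1159 z 0.03941959619036135 moment c 629.2262670770584 128.05012674141886 rect ((621.4807739257812, 111.76841735839844), (112.25849914550781, 127.95410919189453), 64.59261322021484) enc (629.3023681640625, 128.2351837158203) 74.36009979248047 area 7507.198987027863
[[705.28564  134.10103 ]
 [596.1185    59.391834]
 [586.218    190.65729 ]]
obl n 1652 z 0.03924416731598837 moment c 448.2976908003865 247.49669723238867 rect ((448.34881591796875, 247.552978515625), (65.9297866821289, 139.3754119873047), 9.99898624420166) enc (447.95166015625, 247.45892333984375) 75.57472229003906 area 9114.666254745796
round n 1362 z 0.039274480136361895 moment c 439.08559635223094 -17.1699902348461 rect ((438.2864685058594, -17.44961166381836), (96.92757415771484, 97.50155639648438), 88.5941162109375) enc (438.7497863769531, -17.007123947143555) 50.066829681396484 area 7585.013032120947
sq n 1370 z 0.03934394901518537 moment c 436.23151033350763 -246.76496778299781 rect ((436.1764221191406, -246.90179443359375), (91.964
[... 424 characters left out ...]
2.1264185 ] 39 res 0.19618151860522315 foot 65 maxz 0.12639855559264399
cat scene torso [451.05816518 247.81383156] 186 res 0.7084796145971837 foot 66 maxz 0.13491422774567438
cat top torso [451.32247094 247.52159043] 182 res 0.8298327352333108 foot 121 maxz 0.1337388293917742
beak scene torso [440.82927698 -12.78639443] 183 res 0.6269377244222073 foot 94 maxz 0.1290548548342905
beak top torso [439.44353614 -12.76275295] 20 res 0.11177423218850131 foot 97 maxz 0.12814375441244746
jester scene torso [ 433.30062616 -250.71386139] 195 res 0.5408439354753041 foot 124 maxz 0.13096945249938188
jester top torso [ 432.0505118  -250.16290263] 141 res 0.2887164207007603 foot 129 maxz 0.130953978915279
```

Run:
```python
import cv2,numpy as np
im=cv2.imread("pics/top0.png"); sc=cv2.imread("pics/scene0.png")
f=lambda a,u,v,s:cv2.resize(a[v-s:v+s,u-s:u+s],(290,290),interpolation=cv2.INTER_CUBIC)
t=[(190,157),(125,253),(268,255),(390,255)]; s=[(318,165),(288,125),(216,165),(133,212)]
cv2.imwrite("pics/z.png",cv2.resize(np.vstack([np.hstack([f(im,u,v,40) for u,v in t]),np.hstack([f(sc,u,v,36) for u,v in s])]),(800,400)))
```

```text
(no output)
```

View pics/z.png

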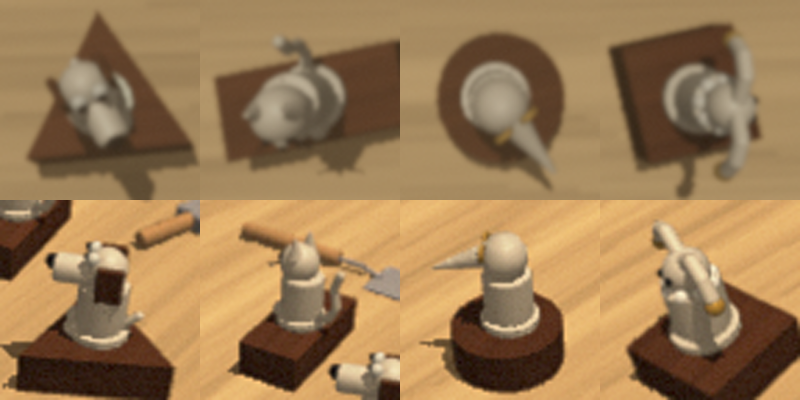

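The zoomed crops confirm who stands where and show the features that give yaw: dog snout, cat tail and face, beak tip, and jester horns. Now I compute the yaws.

Run:
```python
from h import *
A=np.vstack([cloud(n,np.load(n+"0.npz")["d"]).reshape(-1,3) for n in("scene","top")])
for nm,c in(("dog",(.6295,.1322)),("cat",(.4512,.2477)),("beak",(.4401,-.0128)),("jester",(.4327,-.2504))):
    D=A[:,:2]-c; R=np.hypot(*D.T); z0=.06 if nm=="cat" else .095
    k=(R>(.033 if nm!="jester" else .04))&(R<.07)&(A[:,2]>z0)&(A[:,2]<.14); a=np.degrees(np.arctan2(D[k,1],D[k,0]))
    h,e=np.histogram(a,36,(-180,180)); print(nm,k.sum(),"rmax",R[k].max(),[(int(e[i]),int(h[i])) for i in range(36) if h[i]])
    m=D[k]; 
    if nm=="jester": m=m*np.where(np.abs(a-90)[:,None]<90,1,-1)
    m=m.mean(0); print("  dir",np.degrees(np.arctan2(m[1],m[0])))
```

```text
dog 191 rmax 0.05144493632499827 [(-180, 2), (-170, 26), (-160, 45), (-150, 66), (-140, 49), (-130, 3)]
  dir -147.31754809639833
cat 143 rmax 0.04803400335561616 [(-150, 3), (-10, 120), (0, 18), (150, 2)]
  dir -3.718178046631737
beak 125 rmax 0.06182778992447183 [(-160, 5), (-150, 59), (-140, 58), (-130, 3)]
  dir -140.43070274134507
jester 210 rmax 0.05416418893823558 [(-180, 1), (-20, 40), (-10, 95), (0, 8), (160, 45), (170, 21)]
  dir 170.81651030572684
```

```bash
cat > plan.py <<'E'
# usage: plan.py x,y,z,yaw [...]   (mm, deg) -> shift along tool axes (mm) and turn about tool axes (rad), from the pose now
import sys; from h import *
from scipy.spatial.transform import Rotation as Ro
s=r.get_state(); R0=Ro.from_euler("xyz",s["eef_rot"],degrees=True); p=s["tcp_pos"]*1000
print("now",p.round(1),s["eef_rot"].round(2),"q",s["joints"].round(1),"w",round(s["gripper_width"]*1e3,1),"t",round(s["time_s"],2))
for a in sys.argv[1:]:
    x=np.array(eval(a),float); d=R0.inv().apply(x[:3]-p)
    v=(R0.inv()*Ro.from_euler("xyz",[180,0,x[3]],degrees=True)).as_rotvec()
    print(a,"shift",d.round(1).tolist(),"turn",v.round(3).tolist(),"rows",round(max(np.linalg.norm(d)/50,np.linalg.norm(v)/.15),1))
E
python3 plan.py 450,300,245,-80 440,-13,245,-140
```

```text
now [180.5 650.  244.5] [ 1.7991e+02 -1.0000e-02 -1.5520e+01] q [ 91.   20.6   0.6  -0.  -70.1 -16.5] w 87.7 t 0.1
450,300,245,-80 shift [353.4, 265.1, -0.0] turn [0.001, -0.001, 1.125] rows 8.8
440,-13,245,-140 shift [427.5, 569.4, 0.4] turn [0.001, -0.002, 2.173] rows 14.5
```

carry_out(deltas=[[1, [353, 265, 0], [0, 0, 1.125]], [1, [353, 265, 0], [0, 0, 1.125]], [1, [353, 265, 0], [0, 0, 1.125]], [1, [353, 265, 0], [0, 0, 1.125]], [1, [353, 265, 0], [0, 0, 1.125]], [1, [353, 265, 0], [0, 0, 1.125]], [1, [353, 265, 0], [0, 0, 1.125]], [1, [353, 265, 0], [0, 0, 1.125]], [1, [353, 265, 0], [0, 0, 1.125]], [1, [353, 265, 0], [0, 0, 1.125]], [1, [353, 265, 0], [0, 0, 1.125]]], squeeze=25)

```text
time_s: 1.2
tcp_pos: [0.4502, 0.2996, 0.2451]
eef_rot: [180.0, -0.0, -80.1]
contact_force: [0.4, -0.6, 0.1]
gripper_width: 0.088
gripper_force: 0.0
```

```bash
python3 plan.py 440,-13,245,-140 440,-13,160,-140 440,-13,90,-140
```

```text
now [450.2 299.6 245.1] [ 1.7998e+02 -1.0000e-02 -8.0110e+01] q [ 54.4   7.9 -16.3  -0.  -65.8 -44.5] w 88.0 t 1.2
440,-13,245,-140 shift [306.2, 63.7, 0.2] turn [0.0, -0.0, 1.045] rows 7.0
440,-13,160,-140 shift [306.2, 63.7, 85.2] turn [0.0, -0.0, 1.045] rows 7.0
440,-13,90,-140 shift [306.2, 63.7, 155.2] turn [0.0, -0.0, 1.045] rows 7.0
```

carry_out(deltas=[[1, [306, 64, 0], [0, 0, 1.045]], [1, [306, 64, 0], [0, 0, 1.045]], [1, [306, 64, 0], [0, 0, 1.045]], [1, [306, 64, 0], [0, 0, 1.045]], [1, [306, 64, 0], [0, 0, 1.045]], [1, [306, 64, 0], [0, 0, 1.045]], [1, [306, 64, 0], [0, 0, 1.045]], [1, [306, 64, 0], [0, 0, 1.045]], [1, [306, 64, 40], [0, 0, 1.045]], [1, [306, 64, 75], [0, 0, 1.045]], [1, [306, 64, 85], [0, 0, 1.045]], [1, [306, 64, 85], [0, 0, 1.045]]])

```text
time_s: 2.4
tcp_pos: [0.4396, -0.011, 0.1595]
eef_rot: [180.0, -0.2, -139.6]
contact_force: [0.4, -0.0, 0.6]
gripper_width: 0.0875
gripper_force: 0.0
```

```bash
python3 plan.py 440,-13,90,-140
python3 - <<'E'
from h import *
p,d=r.capture("scene"); q,_=r.capture("top")
cv2.imwrite("pics/a1.png",np.hstack([p[100:300,120:380],q[150:350,180:440]])[:,:,::-1])
E
```

```text
now [439.6 -11.  159.5] [ 179.95   -0.18 -139.63] q [ 24.4   2.7 -34.6   0.  -52.9 -74.1] w 87.5 t 2.4
440,-13,90,-140 shift [0.8, -1.9, 69.5] turn [0.001, -0.003, 0.006] rows 1.4
```

View pics/a1.png

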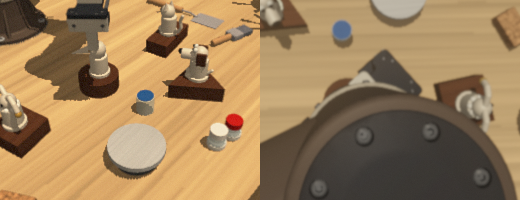

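The view shows the gripper straight above the beaked bust, with the fingers on either side. I descend.

```bash
python3 plan.py 440,-13,90,-140
```

```text
now [441.1 -10.9 161.6] [-1.7995e+02  5.0000e-02 -1.3968e+02] q [ 24.4   2.5 -34.5   0.  -52.9 -74.1] w 87.5 t 2.5
440,-13,90,-140 shift [2.3, -0.8, 71.6] turn [-0.001, 0.001, 0.006] rows 1.4
```

carry_out(deltas=[[1, [1, 0, 40], [0, 0, 0]], [1, [1, 0, 60], [0, 0, 0]], [1, [1, 0, 70], [0, 0, 0]], [1, [1, 0, 70], [0, 0, 0]], [1, [1, 0, 70], [0, 0, 0]], [1, [1, 0, 70], [0, 0, 0]]])

```text
time_s: 3.1
tcp_pos: [0.4404, -0.0121, 0.0917]
eef_rot: [-179.9, 0.1, -139.8]
contact_force: [-0.1, 0.4, 0.0]
gripper_width: 0.0877
gripper_force: 0.0
```

```bash
python3 plan.py 440,-13,90,-140;  python3 - <<'E'
from plant import r
for i in range(3): r.capture("top"); print(r.get_state()["tcp_pos"])
E
```

```text
now [440.4 -12.1  91.7] [-1.7995e+02  1.3000e-01 -1.3982e+02] q [ 24.3   8.1 -39.8   0.  -42.  -74.1] w 87.7 t 3.1
440,-13,90,-140 shift [0.9, -0.4, 1.7] turn [-0.001, 0.002, 0.003] rows 0.0
[ 0.44023519 -0.01215536  0.09157439]
[ 0.4400575  -0.01224642  0.09139582]
[ 0.43982313 -0.01231983  0.09119145]
```

carry_out(deltas=[[0, [0, 0, 0], [0, 0, 0]], [0, [0, 0, 0], [0, 0, 0]], [0, [0, 0, 0], [0, 0, 0]], [0, [0, 0, 0], [0, 0, 0]], [0, [0, 0, 0], [0, 0, 0]], [0, [0, 0, 0], [0, 0, 0]], [0, [0, 0, 0], [0, 0, 0]], [0, [0, 0, 0], [0, 0, 0]]], squeeze=25)

```text
time_s: 4.05
tcp_pos: [0.4393, -0.0125, 0.0904]
eef_rot: [-180.0, -0.0, -139.8]
contact_force: [-0.4, -1.4, -0.4]
gripper_width: 0.0434
gripper_force: 25.0
```

```bash
python3 plan.py 440,-12,200,-140 661,-124,200,-140 661,-124,91,-140
```

```text
now [439.3 -12.5  90.4] [-180.     -0.   -139.85] q [ 24.2   8.2 -39.9   0.  -42.  -74.1] w 43.4 t 4.05
440,-12,200,-140 shift [-0.8, -0.0, -109.6] turn [-0.0, -0.0, 0.003] rows 2.2
661,-124,200,-140 shift [-97.5, -228.1, -109.6] turn [-0.0, -0.0, 0.003] rows 5.4
661,-124,91,-140 shift [-97.5, -228.1, -0.6] turn [-0.0, -0.0, 0.003] rows 5.0
```

carry_out(deltas=[[0, [0, 0, -20], [0, 0, 0]], [0, [0, 0, -50], [0, 0, 0]], [0, [0, 0, -80], [0, 0, 0]], [0, [0, 0, -110], [0, 0, 0]], [0, [-10, -23, -110], [0, 0, 0]], [0, [-26, -60, -110], [0, 0, 0]], [0, [-42, -97, -110], [0, 0, 0]], [0, [-58, -134, -110], [0, 0, 0]], [0, [-74, -171, -110], [0, 0, 0]], [0, [-88, -205, -110], [0, 0, 0]], [0, [-97.5, -228, -110], [0, 0, 0]], [0, [-97.5, -228, -110], [0, 0, 0]]])

```text
time_s: 5.25
tcp_pos: [0.6625, -0.1254, 0.1982]
eef_rot: [179.9, -0.1, -139.9]
contact_force: [-0.1, 0.0, -2.2]
gripper_width: 0.0434
gripper_force: 25.0
```

```bash
python3 plan.py 661,-124,100,-140 661,-124,91,-140
```

```text
now [ 662.5 -125.4  198.2] [ 1.7994e+02 -1.1000e-01 -1.3994e+02] q [  5.8  22.3  -3.    0.  -64.8 -55.8] w 43.4 t 5.25
661,-124,100,-140 shift [0.0, 1.9, 98.2] turn [0.001, -0.002, 0.001] rows 2.0
661,-124,91,-140 shift [0.0, 1.9, 107.2] turn [0.001, -0.002, 0.001] rows 2.1
```

carry_out(deltas=[[0, [0, 1, 30], [0, 0, 0]], [0, [0, 1, 60], [0, 0, 0]], [0, [0, 1, 85], [0, 0, 0]], [0, [0, 1, 100], [0, 0, 0]], [0, [0, 1, 102], [0, 0, 0]], [0, [0, 1, 102], [0, 0, 0]], [0, [0, 1, 102], [0, 0, 0]], [0, [0, 1, 102], [0, 0, 0]], [0, [0, 1, 102], [0, 0, 0]]])

```text
time_s: 6.15
tcp_pos: [0.6607, -0.1231, 0.0995]
eef_rot: [-179.9, 0.1, -139.8]
contact_force: [-0.2, 0.6, -2.3]
gripper_width: 0.0433
gripper_force: 25.0
```

```bash
python3 plan.py 661,-124,91,-140
```

```text
now [ 660.7 -123.1   99.5] [-1.7994e+02  8.0000e-02 -1.3984e+02] q [  6.   26.8  -9.8   0.  -53.2 -55.9] w 43.3 t 6.15
661,-124,91,-140 shift [0.4, -0.9, 8.5] turn [-0.001, 0.001, 0.003] rows 0.2
```

carry_out(deltas=[[0, [0, 0, 2], [0, 0, 0]], [0, [0, 0, 4], [0, 0, 0]], [0, [0, 0, 5], [0, 0, 0]], [0, [0, 0, 6], [0, 0, 0]], [0, [0, 0, 6], [0, 0, 0]], [0, [0, 0, 6], [0, 0, 0]], [0, [0, 0, 6], [0, 0, 0]]])

```text
time_s: 6.85
tcp_pos: [0.6603, -0.1232, 0.0924]
eef_rot: [-180.0, -0.0, -139.8]
contact_force: [-0.1, -0.2, -0.8]
gripper_width: 0.0433
gripper_force: 25.0
```

carry_out(deltas=[[0, [0, 0, 1], [0, 0, 0]], [0, [0, 0, 2], [0, 0, 0]], [0, [0, 0, 2], [0, 0, 0]], [0, [0, 0, 2], [0, 0, 0]], [0, [0, 0, 2], [0, 0, 0]]])

```text
time_s: 7.35
tcp_pos: [0.6603, -0.1231, 0.0904]
eef_rot: [-180.0, 0.0, -139.8]
contact_force: [-0.6, 0.3, -1.3]
gripper_width: 0.0433
gripper_force: 25.0
```

carry_out(deltas=[[0, [0, 0, 1], [0, 0, 0]], [0, [0, 0, 2], [0, 0, 0]], [0, [0, 0, 2], [0, 0, 0]], [0, [0, 0, 2], [0, 0, 0]], [0, [0, 0, 2], [0, 0, 0]]])

```text
time_s: 7.85
tcp_pos: [0.6603, -0.1232, 0.0904]
eef_rot: [-179.9, 0.0, -139.8]
contact_force: [-5.6, 2.6, 11.6]
gripper_width: 0.0434
gripper_force: 25.0
```

carry_out(deltas=[[1, [0, 0, -1], [0, 0, 0]], [1, [0, 0, -1], [0, 0, 0]], [1, [0, 0, -1], [0, 0, 0]], [1, [0, 0, -1], [0, 0, 0]], [1, [0, 0, -1], [0, 0, 0]], [1, [0, 0, -1], [0, 0, 0]], [1, [0, 0, -1], [0, 0, 0]], [1, [0, 0, -30], [0, 0, 0]], [1, [0, 0, -70], [0, 0, 0]], [1, [0, 0, -110], [0, 0, 0]], [1, [0, 0, -120], [0, 0, 0]]])

```text
time_s: 8.95
tcp_pos: [0.6625, -0.1235, 0.214]
eef_rot: [-179.7, 0.3, -139.8]
contact_force: [-0.7, 0.7, -0.6]
gripper_width: 0.0875
gripper_force: 0.0
```

```bash
python3 plan.py 451,247.5,210,176 451,247.5,160,176
python3 - <<'E'
from h import *
q,_=r.capture("scene")
cv2.imwrite("pics/a2.png",q[:,:,::-1])
E
```

```text
now [ 662.5 -123.5  214. ] [-179.68    0.31 -139.81] q [  6.   21.3  -2.4   0.1 -65.9 -55.9] w 87.5 t 8.95
451,247.5,210,176 shift [-77.8, 419.9, 2.1] turn [-0.003, 0.007, 0.771] rows 8.5
451,247.5,160,176 shift [-77.6, 420.1, 52.1] turn [-0.003, 0.007, 0.771] rows 8.6
```

View pics/a2.png

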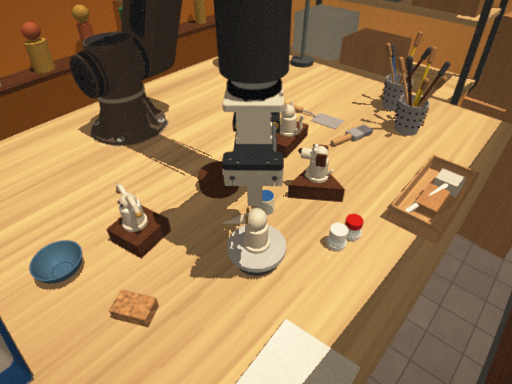

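The bust stands upright on the wheel at about (257,240) and the round plinth is empty. Next is the cat.

carry_out(deltas=[[1, [-78, 420, 2], [0, 0, 0.77]], [1, [-78, 420, 2], [0, 0, 0.77]], [1, [-78, 420, 2], [0, 0, 0.77]], [1, [-78, 420, 2], [0, 0, 0.77]], [1, [-78, 420, 2], [0, 0, 0.77]], [1, [-78, 420, 2], [0, 0, 0.77]], [1, [-78, 420, 2], [0, 0, 0.77]], [1, [-78, 420, 2], [0, 0, 0.77]], [1, [-78, 420, 2], [0, 0, 0.77]], [1, [-78, 420, 2], [0, 0, 0.77]], [1, [-78, 420, 40], [0, 0, 0.77]], [1, [-78, 420, 50], [0, 0, 0.77]]])

```text
time_s: 10.2
tcp_pos: [0.447, 0.2469, 0.155]
eef_rot: [-179.8, -0.2, 176.0]
contact_force: [-0.5, -0.1, -0.7]
gripper_width: 0.0874
gripper_force: 0.0
```

```bash
python3 - <<'E'
from h import *
r.capture("top"); r.capture("top")
E
python3 plan.py 451,247.5,91,176
```

```text
now [448.1 246.7 156.4] [-1.7978e+02 -1.7000e-01  1.7600e+02] q [  50.9    9.9  -26.6   -0.   -53.8 -144.8] w 87.9 t 10.3
451,247.5,91,176 shift [-3.1, 1.2, 65.4] turn [-0.004, -0.003, 0.0] rows 1.3
```

carry_out(deltas=[[1, [-2, 1, 30], [0, 0, 0]], [1, [-2, 1, 50], [0, 0, 0]], [1, [-2, 1, 60], [0, 0, 0]], [1, [-2, 1, 63], [0, 0, 0]], [1, [-2, 1, 63], [0, 0, 0]], [1, [-2, 1, 63], [0, 0, 0]], [1, [-2, 1, 63], [0, 0, 0]], [1, [-2, 1, 63], [0, 0, 0]], [1, [-2, 1, 63], [0, 0, 0]]])

```text
time_s: 11.2
tcp_pos: [0.4512, 0.2492, 0.0958]
eef_rot: [180.0, 0.0, 176.0]
contact_force: [-0.7, -0.1, -0.8]
gripper_width: 0.0875
gripper_force: 0.0
```

```bash
python3 plan.py 451,247.5,91,176
```

```text
now [451.2 249.2  95.8] [1.7997e+02 3.0000e-02 1.7604e+02] q [  50.8   14.4  -30.4    0.   -45.2 -144.7] w 87.5 t 11.2
451,247.5,91,176 shift [0.1, -1.7, 4.8] turn [0.001, 0.0, 0.001] rows 0.1
```

carry_out(deltas=[[1, [0, -1, 3], [0, 0, 0]], [1, [0, -1, 4], [0, 0, 0]], [1, [0, -1, 4], [0, 0, 0]], [1, [0, -1, 4], [0, 0, 0]], [0, [0, -1, 4], [0, 0, 0]], [0, [0, -1, 4], [0, 0, 0]], [0, [0, -1, 4], [0, 0, 0]], [0, [0, -1, 4], [0, 0, 0]], [0, [0, -1, 4], [0, 0, 0]], [0, [0, -1, 4], [0, 0, 0]], [0, [0, -1, 4], [0, 0, 0]], [0, [0, -1, 4], [0, 0, 0]]])

```text
time_s: 12.4
tcp_pos: [0.451, 0.248, 0.0914]
eef_rot: [-180.0, -0.0, 176.0]
contact_force: [-0.2, 0.5, 0.7]
gripper_width: 0.0434
gripper_force: 25.0
```

```bash
python3 plan.py 439.5,-17,200,176 439.5,-17,91,176
```

```text
now [451.  248.   91.4] [-180.     -0.    176.03] q [  50.7   14.7  -30.8   -0.   -44.6 -144.7] w 43.4 t 12.4
439.5,-17,200,176 shift [-6.9, -265.2, -108.6] turn [-0.0, -0.0, 0.001] rows 5.7
439.5,-17,91,176 shift [-6.9, -265.2, 0.4] turn [-0.0, -0.0, 0.001] rows 5.3
```

carry_out(deltas=[[0, [0, 0, -20], [0, 0, 0]], [0, [0, 0, -50], [0, 0, 0]], [0, [0, 0, -80], [0, 0, 0]], [0, [0, 0, -110], [0, 0, 0]], [0, [0, -20, -110], [0, 0, 0]], [0, [-1, -60, -110], [0, 0, 0]], [0, [-2, -100, -110], [0, 0, 0]], [0, [-3, -140, -110], [0, 0, 0]], [0, [-5, -180, -110], [0, 0, 0]], [0, [-6, -220, -110], [0, 0, 0]], [0, [-7, -250, -110], [0, 0, 0]], [0, [-7, -265, -110], [0, 0, 0]]])

```text
time_s: 13.6
tcp_pos: [0.4382, -0.0193, 0.2005]
eef_rot: [-180.0, -0.1, 175.9]
contact_force: [0.2, -0.2, -2.1]
gripper_width: 0.043
gripper_force: 25.0
```

carry_out(deltas=[[0, [0, 0, 0], [0, 0, 0]], [0, [0, 0, 30], [0, 0, 0]], [0, [0, 0, 60], [0, 0, 0]], [0, [0, 0, 80], [0, 0, 0]], [0, [0, 0, 95], [0, 0, 0]], [0, [0, 0, 100], [0, 0, 0]], [0, [0, 0, 100], [0, 0, 0]], [0, [0, 0, 100], [0, 0, 0]], [0, [0, 0, 100], [0, 0, 0]], [0, [0, 0, 100], [0, 0, 0]]])

```text
time_s: 14.6
tcp_pos: [0.4401, -0.0166, 0.1021]
eef_rot: [180.0, 0.1, 176.0]
contact_force: [-0.3, -0.8, -2.5]
gripper_width: 0.0435
gripper_force: 25.0
```

```bash
python3 plan.py 439.5,-17,91,176
```

```text
now [440.1 -16.6 102.1] [1.7996e+02 8.0000e-02 1.7604e+02] q [  23.7    7.1  -39.     0.   -43.7 -117.6] w 43.5 t 14.6
439.5,-17,91,176 shift [0.6, -0.4, 11.1] turn [0.001, 0.001, 0.001] rows 0.2
```

carry_out(deltas=[[0, [0, 0, 3], [0, 0, 0]], [0, [0, 0, 6], [0, 0, 0]], [0, [0, 0, 8], [0, 0, 0]], [0, [0, 0, 9], [0, 0, 0]], [0, [0, 0, 9], [0, 0, 0]], [0, [0, 0, 9], [0, 0, 0]], [0, [0, 0, 9], [0, 0, 0]], [0, [0, 0, 9], [0, 0, 0]]])

```text
time_s: 15.4
tcp_pos: [0.4397, -0.0168, 0.0924]
eef_rot: [180.0, 0.0, 176.0]
contact_force: [0.1, -0.3, -2.5]
gripper_width: 0.0435
gripper_force: 25.0
```

carry_out(deltas=[[0, [0, 0, 1], [0, 0, 0]], [0, [0, 0, 2], [0, 0, 0]], [0, [0, 0, 2], [0, 0, 0]], [0, [0, 0, 2], [0, 0, 0]], [0, [0, 0, 2], [0, 0, 0]], [0, [0, 0, 2], [0, 0, 0]]])

```text
time_s: 16.0
tcp_pos: [0.4399, -0.0168, 0.0913]
eef_rot: [180.0, 0.0, 176.1]
contact_force: [-5.4, 1.7, 10.8]
gripper_width: 0.0435
gripper_force: 25.0
```

Firm contact, so I release and lift, then look ahead to the jester.

carry_out(deltas=[[1, [0, 0, -1], [0, 0, 0]], [1, [0, 0, -1], [0, 0, 0]], [1, [0, 0, -1], [0, 0, 0]], [1, [0, 0, -1], [0, 0, 0]], [1, [0, 0, -1], [0, 0, 0]], [1, [0, 0, -1], [0, 0, 0]], [1, [0, 0, -1], [0, 0, 0]], [1, [0, 0, -30], [0, 0, 0]], [1, [0, 0, -70], [0, 0, 0]], [1, [0, 0, -110], [0, 0, 0]], [1, [0, 0, -120], [0, 0, 0]]])

```text
time_s: 17.1
tcp_pos: [0.4417, -0.0164, 0.2147]
eef_rot: [179.9, 0.4, 176.1]
contact_force: [1.2, 0.1, -0.3]
gripper_width: 0.0874
gripper_force: 0.0
```

```bash
python3 plan.py 433,-250.5,210,171 433,-250.5,160,171
```

```text
now [441.7 -16.4 214.7] [179.88   0.37 176.07] q [ 2.370e+01 -9.000e-01 -3.010e+01  1.000e-01 -6.030e+01 -1.176e+02] w 87.4 t 17.1
433,-250.5,210,171 shift [-7.3, -234.2, 4.2] turn [0.002, 0.006, 0.089] rows 4.7
433,-250.5,160,171 shift [-7.0, -234.3, 54.2] turn [0.002, 0.006, 0.089] rows 4.8
```

carry_out(deltas=[[1, [-1, -45, 4], [0, 0, 0.03]], [1, [-3, -90, 4], [0, 0, 0.06]], [1, [-4, -135, 4], [0, 0, 0.09]], [1, [-6, -180, 4], [0, 0, 0.09]], [1, [-7, -215, 4], [0, 0, 0.09]], [1, [-7, -234, 4], [0, 0, 0.09]], [1, [-7, -234, 25], [0, 0, 0.09]], [1, [-7, -234, 50], [0, 0, 0.09]], [1, [-7, -234, 55], [0, 0, 0.09]], [1, [-7, -234, 55], [0, 0, 0.09]], [1, [-7, -234, 55], [0, 0, 0.09]]])

```text
time_s: 18.2
tcp_pos: [0.431, -0.2508, 0.1562]
eef_rot: [-180.0, 0.0, 170.9]
contact_force: [-0.5, 0.5, -0.1]
gripper_width: 0.0875
gripper_force: 0.0
```

```bash
python3 plan.py 433,-250.5,91,171;  python3 - <<'E'
from h import *
p,d=r.capture("scene"); T=cloud("scene",d).reshape(-1,3)
for nm,c in(("cat",(.4395,-.017)),("beak",(.661,-.124))):
    k=(np.hypot(*(T[:,:2]-c).T)<.035)&(T[:,2]>.056)&(T[:,2]<.086)
    print(nm,circ(T[k][:,:2],.022,c).x*1e3,k.sum())
E
```

```text
now [ 431.  -250.8  156.2] [-1.7998e+02  4.0000e-02  1.7092e+02] q [ -7.6   8.5 -28.4   0.  -53.1 -91.5] w 87.5 t 18.2
433,-250.5,91,171 shift [-1.8, 0.6, 65.2] turn [-0.0, 0.001, -0.001] rows 1.3
cat [439.69132952 -17.2191123 ] 191
beak [ 661.37230492 -122.78775176] 240
```

carry_out(deltas=[[1, [-2, 0, 30], [0, 0, 0]], [1, [-2, 0, 50], [0, 0, 0]], [1, [-2, 0, 62], [0, 0, 0]], [1, [-2, 0, 66], [0, 0, 0]], [1, [-2, 0, 66], [0, 0, 0]], [1, [-2, 0, 66], [0, 0, 0]], [1, [-2, 0, 66], [0, 0, 0]], [1, [-2, 0, 66], [0, 0, 0]], [1, [-2, 0, 66], [0, 0, 0]]])

```text
time_s: 19.15
tcp_pos: [0.4326, -0.2511, 0.0898]
eef_rot: [-180.0, 0.0, 170.9]
contact_force: [-1.1, -0.1, 0.2]
gripper_width: 0.0876
gripper_force: 0.0
```

```bash
python3 plan.py 433,-250.5,91,171
```

```text
now [ 432.6 -251.1   89.8] [-1.8000e+02  5.0000e-02  1.7088e+02] q [ -7.6  13.5 -32.7   0.  -43.7 -91.5] w 87.6 t 19.15
433,-250.5,91,171 shift [-0.3, 0.7, -1.2] turn [-0.0, 0.001, -0.002] rows 0.0
```

carry_out(deltas=[[0, [0, 0.5, -1], [0, 0, 0]], [0, [0, 0.5, -1], [0, 0, 0]], [0, [0, 0.5, -1], [0, 0, 0]], [0, [0, 0.5, -1], [0, 0, 0]], [0, [0, 0.5, -1], [0, 0, 0]], [0, [0, 0.5, -1], [0, 0, 0]], [0, [0, 0.5, -1], [0, 0, 0]], [0, [0, 0.5, -1], [0, 0, 0]]])

```text
time_s: 19.95
tcp_pos: [0.4325, -0.2505, 0.0903]
eef_rot: [180.0, -0.0, 170.9]
contact_force: [0.1, 0.5, -0.6]
gripper_width: 0.0433
gripper_force: 25.0
```

```bash
python3 plan.py 480,0,221,171 449,247.5,221,171 449,247.5,91,171
```

```text
now [ 432.5 -250.5   90.3] [180.    -0.   170.88] q [ -7.5  13.5 -32.6  -0.  -43.9 -91.6] w 43.3 t 19.95
480,0,221,171 shift [-7.2, 254.9, -130.7] turn [0.0, -0.0, -0.002] rows 5.7
449,247.5,221,171 shift [62.7, 494.4, -130.6] turn [0.0, -0.0, -0.002] rows 10.3
449,247.5,91,171 shift [62.7, 494.4, -0.6] turn [0.0, -0.0, -0.002] rows 10.0
```

carry_out(deltas=[[0, [0, 0, -20], [0, 0, 0]], [0, [0, 0, -50], [0, 0, 0]], [0, [0, 0, -85], [0, 0, 0]], [0, [0, 0, -120], [0, 0, 0]], [0, [0, 0, -132], [0, 0, 0]], [0, [0, 25, -132], [0, 0, 0]], [0, [-1, 65, -132], [0, 0, 0]], [0, [-3, 105, -132], [0, 0, 0]], [0, [-4, 145, -132], [0, 0, 0]], [0, [-5, 185, -132], [0, 0, 0]], [0, [-6, 225, -132], [0, 0, 0]], [0, [-7, 255, -132], [0, 0, 0]]])

```text
time_s: 21.15
tcp_pos: [0.4795, 0.0021, 0.2216]
eef_rot: [-180.0, -0.1, 170.9]
contact_force: [0.9, 0.1, -2.2]
gripper_width: 0.0435
gripper_force: 25.0
```

carry_out(deltas=[[0, [9, 30, 0], [0, 0, 0]], [0, [20, 70, 0], [0, 0, 0]], [0, [32, 110, 0], [0, 0, 0]], [0, [44, 150, 0], [0, 0, 0]], [0, [55, 190, 0], [0, 0, 0]], [0, [64, 220, 0], [0, 0, 0]], [0, [70, 239, 0], [0, 0, 0]], [0, [70, 239, 0], [0, 0, 0]], [0, [70, 239, 20], [0, 0, 0]], [0, [70, 239, 50], [0, 0, 0]], [0, [70, 239, 80], [0, 0, 0]], [0, [70, 239, 90], [0, 0, 0]]])

```text
time_s: 22.35
tcp_pos: [0.447, 0.245, 0.1291]
eef_rot: [-179.8, -0.2, 170.8]
contact_force: [0.3, -0.8, -1.6]
gripper_width: 0.0435
gripper_force: 25.0
```

```bash
python3 plan.py 449,247.5,100,171
```

```text
now [447.  245.  129.1] [-179.75   -0.2   170.81] q [ 5.080e+01  1.160e+01 -2.870e+01 -1.000e-01 -5.010e+01 -1.499e+02] w 43.5 t 22.35
449,247.5,100,171 shift [-1.7, 2.9, 29.1] turn [-0.004, -0.004, -0.003] rows 0.6
```

carry_out(deltas=[[0, [0, 0, 15], [0, 0, 0]], [0, [0, 0, 28], [0, 0, 0]], [0, [0, 0, 32], [0, 0, 0]], [0, [0, 0, 32], [0, 0, 0]], [0, [0, 0, 32], [0, 0, 0]], [0, [0, 0, 32], [0, 0, 0]], [0, [0, 0, 32], [0, 0, 0]]])

```text
time_s: 23.05
tcp_pos: [0.4489, 0.2474, 0.101]
eef_rot: [179.9, 0.0, 170.9]
contact_force: [0.4, -1.1, -1.0]
gripper_width: 0.043
gripper_force: 25.0
```

```bash
python3 plan.py 449,247.5,91,171
```

```text
now [448.9 247.4 101. ] [1.7994e+02 4.0000e-02 1.7088e+02] q [  50.8   13.7  -30.5    0.   -45.8 -150. ] w 43.0 t 23.05
449,247.5,91,171 shift [-0.1, 0.1, 10.0] turn [0.001, 0.001, -0.002] rows 0.2
```

carry_out(deltas=[[0, [0, 0, 3], [0, 0, 0]], [0, [0, 0, 6], [0, 0, 0]], [0, [0, 0, 8], [0, 0, 0]], [0, [0, 0, 9], [0, 0, 0]], [0, [0, 0, 9], [0, 0, 0]], [0, [0, 0, 9], [0, 0, 0]], [0, [0, 0, 9], [0, 0, 0]], [0, [0, 0, 9], [0, 0, 0]]])

```text
time_s: 23.85
tcp_pos: [0.4486, 0.2472, 0.0914]
eef_rot: [180.0, 0.0, 170.9]
contact_force: [1.3, 0.1, -1.4]
gripper_width: 0.0433
gripper_force: 25.0
```

carry_out(deltas=[[0, [0, 0, 1], [0, 0, 0]], [0, [0, 0, 1], [0, 0, 0]], [0, [0, 0, 1], [0, 0, 0]], [0, [0, 0, 1], [0, 0, 0]], [0, [0, 0, 1], [0, 0, 0]]])

```text
time_s: 24.35
tcp_pos: [0.4486, 0.2471, 0.0903]
eef_rot: [-180.0, -0.0, 170.9]
contact_force: [-0.6, -0.9, -2.8]
gripper_width: 0.0432
gripper_force: 25.0
```

carry_out(deltas=[[0, [0, 0, 1], [0, 0, 0]], [0, [0, 0, 1], [0, 0, 0]], [0, [0, 0, 1], [0, 0, 0]], [0, [0, 0, 1], [0, 0, 0]]])

```text
time_s: 24.75
tcp_pos: [0.4487, 0.2472, 0.0903]
eef_rot: [180.0, 0.0, 170.9]
contact_force: [-4.2, -1.3, 8.1]
gripper_width: 0.0429
gripper_force: 25.0
```

carry_out(deltas=[[1, [0, 0, -1], [0, 0, 0]], [1, [0, 0, -1], [0, 0, 0]], [1, [0, 0, -1], [0, 0, 0]], [1, [0, 0, -1], [0, 0, 0]], [1, [0, 0, -1], [0, 0, 0]], [1, [0, 0, -1], [0, 0, 0]], [1, [0, 0, -1], [0, 0, 0]], [1, [0, 0, -30], [0, 0, 0]], [1, [0, 0, -70], [0, 0, 0]], [1, [0, 0, -110], [0, 0, 0]], [1, [0, 0, -120], [0, 0, 0]]])

```text
time_s: 25.85
tcp_pos: [0.4503, 0.2485, 0.214]
eef_rot: [179.7, 0.3, 170.9]
contact_force: [0.1, -0.4, -1.0]
gripper_width: 0.0876
gripper_force: 0.0
```

```bash
python3 plan.py 629.5,132.2,210,-147 629.5,132.2,160,-147
```

```text
now [450.3 248.5 214. ] [179.7    0.26 170.92] q [ 5.08e+01  6.50e+00 -2.23e+01  1.00e-01 -6.08e+01 -1.50e+02] w 87.6 t 25.85
629.5,132.2,210,-147 shift [-195.3, -86.6, 4.4] turn [0.003, 0.006, -0.734] rows 4.9
629.5,132.2,160,-147 shift [-195.1, -86.9, 54.4] turn [0.003, 0.006, -0.734] rows 4.9
```

carry_out(deltas=[[1, [-39, -17, 3], [0, 0, -0.147]], [1, [-78, -35, 3], [0, 0, -0.294]], [1, [-117, -52, 3], [0, 0, -0.441]], [1, [-156, -70, 3], [0, 0, -0.588]], [1, [-182, -81, 3], [0, 0, -0.7]], [1, [-195, -87, 3], [0, 0, -0.734]], [1, [-195, -87, 3], [0, 0, -0.734]], [1, [-195, -87, 25], [0, 0, -0.734]], [1, [-195, -87, 50], [0, 0, -0.734]], [1, [-195, -87, 54], [0, 0, -0.734]], [1, [-195, -87, 54], [0, 0, -0.734]], [1, [-195, -87, 54], [0, 0, -0.734]]])

```text
time_s: 27.05
tcp_pos: [0.6278, 0.1309, 0.1566]
eef_rot: [-180.0, 0.1, -147.0]
contact_force: [0.3, 0.2, 0.5]
gripper_width: 0.0873
gripper_force: 0.0
```

```bash
python3 plan.py 629.5,132.2,91,-147;  python3 - <<'E'
from h import *
p,d=r.capture("scene"); T=cloud("scene",d).reshape(-1,3)
for nm,c in(("cat",(.4395,-.017)),("beak",(.661,-.124)),("jester",(.4485,.2475)),("dog",(.6295,.1322))):
    k=(np.hypot(*(T[:,:2]-c).T)<.035)&(T[:,2]>.056)&(T[:,2]<.086)
    print(nm,circ(T[k][:,:2],.022,c).x*1e3,k.sum())
E
```

```text
now [627.8 130.9 156.6] [-1.7997e+02  8.0000e-02 -1.4704e+02] q [ 29.2  21.2 -10.6   0.  -58.2 -86.2] w 87.3 t 27.05
629.5,132.2,91,-147 shift [-2.1, 0.2, 65.6] turn [-0.001, 0.001, -0.001] rows 1.3
cat [439.94128337 -17.37892184] 192
beak [ 661.31736087 -122.70646532] 239
jester [449.21404363 247.0390277 ] 148
dog [630.59944382 132.40290403] 206
```

carry_out(deltas=[[1, [-1.5, 0, 30], [0, 0, 0]], [1, [-1.5, 0, 50], [0, 0, 0]], [1, [-1.5, 0, 60], [0, 0, 0]], [1, [-1.5, 0, 65], [0, 0, 0]], [1, [-1.5, 0, 65], [0, 0, 0]], [1, [-1.5, 0, 65], [0, 0, 0]], [1, [-1.5, 0, 65], [0, 0, 0]], [1, [-1.5, 0, 65], [0, 0, 0]], [1, [-1.5, 0, 65], [0, 0, 0]]])

```text
time_s: 28.0
tcp_pos: [0.6288, 0.1312, 0.0909]
eef_rot: [-180.0, 0.0, -147.1]
contact_force: [0.1, -0.0, -0.4]
gripper_width: 0.0872
gripper_force: 0.0
```

```bash
python3 plan.py 630,132.2,91,-147
```

```text
now [628.8 131.2  90.9] [-1.7999e+02  4.0000e-02 -1.4706e+02] q [ 29.2  25.  -14.3   0.  -50.6 -86.2] w 87.2 t 28.0
630,132.2,91,-147 shift [-1.5, 0.2, -0.1] turn [-0.0, 0.001, -0.001] rows 0.0
```

carry_out(deltas=[[0, [-1, 0, 0], [0, 0, 0]], [0, [-1, 0, 0], [0, 0, 0]], [0, [-1, 0, 0], [0, 0, 0]], [0, [-1, 0, 0], [0, 0, 0]], [0, [-1, 0, 0], [0, 0, 0]], [0, [-1, 0, 0], [0, 0, 0]], [0, [-1, 0, 0], [0, 0, 0]], [0, [-1, 0, 0], [0, 0, 0]]])

```text
time_s: 28.8
tcp_pos: [0.6294, 0.1317, 0.0903]
eef_rot: [180.0, -0.0, -147.1]
contact_force: [0.1, 0.0, -0.3]
gripper_width: 0.0446
gripper_force: 24.7
```

```bash
python3 plan.py 532,-60,221,-147 436.7,-247,221,-147 436.7,-247,100,-147
```

```text
now [629.4 131.7  90.3] [ 180.     -0.   -147.07] q [ 29.2  25.1 -14.2  -0.  -50.7 -86.2] w 44.6 t 28.8
532,-60,221,-147 shift [186.0, -107.9, -130.7] turn [0.0, -0.0, -0.001] rows 5.0
436.7,-247,221,-147 shift [367.7, -213.1, -130.7] turn [0.0, -0.0, -0.001] rows 8.9
436.7,-247,100,-147 shift [367.7, -213.1, -9.7] turn [0.0, -0.0, -0.001] rows 8.5
```

carry_out(deltas=[[0, [0, 0, 0], [0, 0, 0]], [0, [0, 0, 0], [0, 0, 0]], [0, [0, 0, -20], [0, 0, 0]], [0, [0, 0, -50], [0, 0, 0]], [0, [0, 0, -85], [0, 0, 0]], [0, [0, 0, -120], [0, 0, 0]], [0, [0, 0, -131], [0, 0, 0]], [0, [22, -13, -131], [0, 0, 0]], [0, [57, -33, -131], [0, 0, 0]], [0, [95, -55, -131], [0, 0, 0]], [0, [130, -75, -131], [0, 0, 0]], [0, [165, -96, -131], [0, 0, 0]]])

```text
time_s: 30.0
tcp_pos: [0.5418, -0.0398, 0.2207]
eef_rot: [180.0, -0.0, -147.1]
contact_force: [0.7, -0.9, -1.1]
gripper_width: 0.0448
gripper_force: 24.7
```

carry_out(deltas=[[0, [35, -20, 0], [0, 0, 0]], [0, [70, -40, 0], [0, 0, 0]], [0, [105, -61, 0], [0, 0, 0]], [0, [140, -81, 0], [0, 0, 0]], [0, [170, -98, 0], [0, 0, 0]], [0, [192, -111, 0], [0, 0, 0]], [0, [203, -117, 0], [0, 0, 0]], [0, [203, -117, 0], [0, 0, 0]], [0, [203, -117, 20], [0, 0, 0]], [0, [203, -117, 50], [0, 0, 0]], [0, [203, -117, 80], [0, 0, 0]], [0, [203, -117, 90], [0, 0, 0]]])

```text
time_s: 31.2
tcp_pos: [0.4351, -0.2459, 0.1285]
eef_rot: [179.8, -0.2, -147.1]
contact_force: [-0.5, -0.4, -1.0]
gripper_width: 0.0448
gripper_force: 24.7
```

```bash
python3 plan.py 436.7,-247,100,-147
```

```text
now [ 435.1 -245.9  128.5] [ 1.7980e+02 -1.7000e-01 -1.4705e+02] q [ -6.9  10.7 -30.   -0.1 -49.6 -50.1] w 44.8 t 31.2
436.7,-247,100,-147 shift [-0.8, -1.9, 28.5] turn [0.003, -0.003, -0.001] rows 0.6
```

carry_out(deltas=[[0, [0, 0, 15], [0, 0, 0]], [0, [0, 0, 28], [0, 0, 0]], [0, [0, 0, 32], [0, 0, 0]], [0, [0, 0, 32], [0, 0, 0]], [0, [0, 0, 32], [0, 0, 0]], [0, [0, 0, 32], [0, 0, 0]], [0, [0, 0, 32], [0, 0, 0]]])

```text
time_s: 31.9
tcp_pos: [0.4368, -0.2472, 0.1]
eef_rot: [-180.0, 0.0, -147.1]
contact_force: [-0.0, 0.2, -2.3]
gripper_width: 0.0445
gripper_force: 24.7
```

```bash
python3 plan.py 436.7,-247,90.5,-147;  python3 - <<'E'
from h import *
p,d=r.capture("scene")
cv2.imwrite("pics/a3.png",cv2.resize(p[120:300,20:260,::-1],(720,540)))
E
```

```text
now [ 436.8 -247.2  100. ] [-1.7995e+02  5.0000e-02 -1.4706e+02] q [ -7.   12.8 -31.8   0.  -45.2 -50. ] w 44.5 t 31.9
436.7,-247,90.5,-147 shift [0.0, 0.2, 9.5] turn [-0.001, 0.001, -0.001] rows 0.2
```

View pics/a3.png

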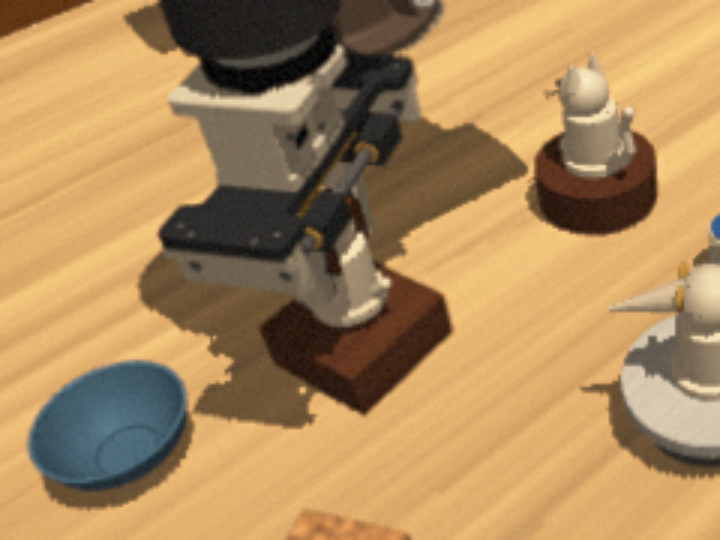

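The dog hangs upright, just above the square plinth at about (365,300) in the crop. I lower it.

carry_out(deltas=[[0, [0, 0, 3], [0, 0, 0]], [0, [0, 0, 6], [0, 0, 0]], [0, [0, 0, 8], [0, 0, 0]], [0, [0, 0, 9], [0, 0, 0]], [0, [0, 0, 9], [0, 0, 0]], [0, [0, 0, 9], [0, 0, 0]], [0, [0, 0, 9], [0, 0, 0]], [0, [0, 0, 9], [0, 0, 0]]])

```text
time_s: 32.75
tcp_pos: [0.4365, -0.2471, 0.0903]
eef_rot: [-180.0, 0.0, -147.1]
contact_force: [0.2, 1.2, -1.0]
gripper_width: 0.0447
gripper_force: 24.7
```

carry_out(deltas=[[0, [0, 0, 1], [0, 0, 0]], [0, [0, 0, 1.5], [0, 0, 0]], [0, [0, 0, 1.5], [0, 0, 0]], [0, [0, 0, 1.5], [0, 0, 0]], [0, [0, 0, 1.5], [0, 0, 0]]])

```text
time_s: 33.25
tcp_pos: [0.4365, -0.2471, 0.0902]
eef_rot: [-180.0, 0.0, -147.0]
contact_force: [-4.5, 4.3, 13.9]
gripper_width: 0.0446
gripper_force: 24.8
```

carry_out(deltas=[[1, [0, 0, -1], [0, 0, 0]], [1, [0, 0, -1], [0, 0, 0]], [1, [0, 0, -1], [0, 0, 0]], [1, [0, 0, -1], [0, 0, 0]], [1, [0, 0, -1], [0, 0, 0]], [1, [0, 0, -1], [0, 0, 0]], [1, [0, 0, -1], [0, 0, 0]], [1, [0, 0, -30], [0, 0, 0]], [1, [0, 0, -70], [0, 0, 0]], [1, [0, 0, -110], [0, 0, 0]], [1, [0, 0, -120], [0, 0, 0]]])

```text
time_s: 34.35
tcp_pos: [0.4385, -0.2478, 0.2135]
eef_rot: [-179.7, 0.3, -147.0]
contact_force: [1.1, -1.1, -0.8]
gripper_width: 0.0882
gripper_force: 0.0
```

```bash
python3 plan.py 661,-123,210,-140 661,-123,160,-140
```

```text
now [ 438.5 -247.8  213.5] [-179.69    0.26 -147.02] q [ -7.    5.5 -23.6   0.1 -60.5 -50. ] w 88.2 t 34.35
661,-123,210,-140 shift [-254.6, -16.4, 4.7] turn [-0.006, 0.004, -0.123] rows 5.1
661,-123,160,-140 shift [-254.4, -16.1, 54.7] turn [-0.006, 0.004, -0.123] rows 5.2
```

carry_out(deltas=[[1, [-45, -3, 3], [0, 0, -0.06]], [1, [-90, -6, 3], [0, 0, -0.12]], [1, [-135, -9, 3], [0, 0, -0.12]], [1, [-180, -12, 3], [0, 0, -0.12]], [1, [-225, -14, 3], [0, 0, -0.12]], [1, [-254, -16, 3], [0, 0, -0.12]], [1, [-254, -16, 3], [0, 0, -0.12]], [1, [-254, -16, 25], [0, 0, -0.12]], [1, [-254, -16, 50], [0, 0, -0.12]], [1, [-254, -16, 54], [0, 0, -0.12]], [1, [-254, -16, 54], [0, 0, -0.12]], [1, [-254, -16, 54], [0, 0, -0.12]]])

```text
time_s: 35.55
tcp_pos: [0.6587, -0.1227, 0.156]
eef_rot: [-179.9, 0.0, -140.2]
contact_force: [0.3, 0.8, 0.4]
gripper_width: 0.0877
gripper_force: 0.0
```

```bash
python3 plan.py 661,-123,91,-140
```

```text
now [ 658.7 -122.7  156. ] [-1.7994e+02  4.0000e-02 -1.4019e+02] q [  6.1  23.7  -6.7   0.  -59.5 -56.3] w 87.7 t 35.55
661,-123,91,-140 shift [-1.5, -1.6, 65.0] turn [-0.001, 0.001, -0.003] rows 1.3
```

carry_out(deltas=[[1, [-1, -1.5, 30], [0, 0, 0]], [1, [-1, -1.5, 50], [0, 0, 0]], [1, [-1, -1.5, 60], [0, 0, 0]], [1, [-1, -1.5, 65], [0, 0, 0]], [1, [-1, -1.5, 65], [0, 0, 0]], [1, [-1, -1.5, 65], [0, 0, 0]], [1, [-1, -1.5, 65], [0, 0, 0]], [1, [-1, -1.5, 65], [0, 0, 0]], [1, [-1, -1.5, 65], [0, 0, 0]]])

```text
time_s: 36.45
tcp_pos: [0.6602, -0.1229, 0.0904]
eef_rot: [-180.0, 0.0, -140.2]
contact_force: [0.1, -0.3, -0.2]
gripper_width: 0.0875
gripper_force: 0.0
```

```bash
python3 plan.py 661,-123,90.5,-140;  python3 - <<'E'
from h import *
p,d=r.capture("scene"); T=cloud("scene",d).reshape(-1,3)
for nm,c in(("cat",(.4395,-.017)),("jester",(.4485,.2475)),("dog",(.4365,-.247))):
    k=(np.hypot(*(T[:,:2]-c).T)<.035)&(T[:,2]>.056)&(T[:,2]<.086)
    print(nm,circ(T[k][:,:2],.022,c).x*1e3,k.sum())
E
```

```text
now [ 660.2 -122.9   90.4] [-1.7997e+02  3.0000e-02 -1.4019e+02] q [  6.   27.4 -10.3   0.  -52.3 -56.2] w 87.5 t 36.45
661,-123,90.5,-140 shift [-0.6, -0.5, -0.1] turn [-0.0, 0.001, -0.003] rows 0.0
cat [439.75528858 -17.01668321] 190
jester [449.19196201 247.18396813] 92
dog [ 437.48628652 -247.33018473] 267
```

carry_out(deltas=[[0, [0, 0, 0], [0, 0, 0]], [0, [0, 0, 0], [0, 0, 0]], [0, [0, 0, 0], [0, 0, 0]], [0, [0, 0, 0], [0, 0, 0]], [0, [0, 0, 0], [0, 0, 0]], [0, [0, 0, 0], [0, 0, 0]], [0, [0, 0, 0], [0, 0, 0]], [0, [0, 0, 0], [0, 0, 0]], [0, [0, 0, 0], [0, 0, 0]]])

```text
time_s: 37.4
tcp_pos: [0.6601, -0.123, 0.0899]
eef_rot: [-180.0, 0.0, -140.2]
contact_force: [0.8, 0.4, -0.2]
gripper_width: 0.0436
gripper_force: 25.0
```

```bash
python3 plan.py 629.5,128,200,-140 629.5,128,100,-140
```

```text
now [ 660.1 -123.    89.9] [-179.99    0.   -140.19] q [  6.   27.4 -10.4   0.  -52.2 -56.2] w 43.6 t 37.4
629.5,128,200,-140 shift [-137.2, 212.4, -110.1] turn [-0.0, 0.0, -0.003] rows 5.5
629.5,128,100,-140 shift [-137.2, 212.4, -10.1] turn [-0.0, 0.0, -0.003] rows 5.1
```

carry_out(deltas=[[0, [0, 0, -20], [0, 0, 0]], [0, [0, 0, -50], [0, 0, 0]], [0, [0, 0, -80], [0, 0, 0]], [0, [0, 0, -110], [0, 0, 0]], [0, [-14, 21, -110], [0, 0, 0]], [0, [-35, 54, -110], [0, 0, 0]], [0, [-56, 87, -110], [0, 0, 0]], [0, [-77, 120, -110], [0, 0, 0]], [0, [-98, 152, -110], [0, 0, 0]], [0, [-117, 182, -110], [0, 0, 0]], [0, [-131, 203, -110], [0, 0, 0]], [0, [-137, 212, -110], [0, 0, 0]]])

```text
time_s: 38.6
tcp_pos: [0.6289, 0.1299, 0.1995]
eef_rot: [180.0, -0.0, -140.1]
contact_force: [-1.1, -0.9, -2.9]
gripper_width: 0.0436
gripper_force: 25.0
```

carry_out(deltas=[[0, [0, 0, 0], [0, 0, 0]], [0, [0, 0, 30], [0, 0, 0]], [0, [0, 0, 60], [0, 0, 0]], [0, [0, 0, 85], [0, 0, 0]], [0, [0, 0, 97], [0, 0, 0]], [0, [0, 0, 100], [0, 0, 0]], [0, [0, 0, 100], [0, 0, 0]], [0, [0, 0, 100], [0, 0, 0]], [0, [0, 0, 100], [0, 0, 0]], [0, [0, 0, 100], [0, 0, 0]]])

```text
time_s: 39.6
tcp_pos: [0.63, 0.1278, 0.1009]
eef_rot: [-180.0, 0.1, -140.2]
contact_force: [0.3, 0.2, -2.6]
gripper_width: 0.043
gripper_force: 25.0
```

```bash
python3 plan.py 629.5,128,90,-140
```

```text
now [630.  127.8 100.9] [-1.7998e+02  9.0000e-02 -1.4018e+02] q [ 28.8  24.4 -13.8   0.  -51.7 -79. ] w 43.0 t 39.6
629.5,128,90,-140 shift [0.3, 0.4, 10.9] turn [-0.0, 0.002, -0.003] rows 0.2
```

carry_out(deltas=[[0, [0, 0, 3], [0, 0, 0]], [0, [0, 0, 6], [0, 0, 0]], [0, [0, 0, 8], [0, 0, 0]], [0, [0, 0, 9], [0, 0, 0]], [0, [0, 0, 9], [0, 0, 0]], [0, [0, 0, 9], [0, 0, 0]], [0, [0, 0, 9], [0, 0, 0]], [0, [0, 0, 9], [0, 0, 0]]])

```text
time_s: 40.4
tcp_pos: [0.6296, 0.1276, 0.091]
eef_rot: [-180.0, 0.0, -140.2]
contact_force: [0.7, 0.5, -1.3]
gripper_width: 0.0434
gripper_force: 25.0
```

carry_out(deltas=[[0, [0, 0, 1], [0, 0, 0]], [0, [0, 0, 2], [0, 0, 0]], [0, [0, 0, 2], [0, 0, 0]], [0, [0, 0, 2], [0, 0, 0]], [0, [0, 0, 2], [0, 0, 0]]])

```text
time_s: 40.9
tcp_pos: [0.6297, 0.1277, 0.0898]
eef_rot: [-180.0, 0.0, -140.2]
contact_force: [-3.0, 0.0, 5.3]
gripper_width: 0.0435
gripper_force: 25.0
```

carry_out(deltas=[[1, [0, 0, -0.5], [0, 0, 0]], [1, [0, 0, -0.5], [0, 0, 0]], [1, [0, 0, -0.5], [0, 0, 0]], [1, [0, 0, -0.5], [0, 0, 0]], [1, [0, 0, -0.5], [0, 0, 0]], [1, [0, 0, -0.5], [0, 0, 0]], [1, [0, 0, -0.5], [0, 0, 0]], [1, [0, 0, -30], [0, 0, 0]], [1, [0, 0, -70], [0, 0, 0]], [1, [0, 0, -110], [0, 0, 0]], [1, [0, 0, -130], [0, 0, 0]], [1, [0, 0, -130], [0, 0, 0]]])

```text
time_s: 42.1
tcp_pos: [0.6312, 0.1282, 0.2231]
eef_rot: [-179.9, 0.4, -140.2]
contact_force: [-0.2, 0.5, 0.3]
gripper_width: 0.0877
gripper_force: 0.0
```

```bash
python3 plan.py 500,450,230,-140
```

```text
now [631.2 128.2 223.1] [-179.88    0.37 -140.17] q [ 28.8  18.3  -5.7   0.1 -65.7 -79. ] w 87.7 t 42.1
500,450,230,-140 shift [-105.4, 331.2, -6.9] turn [-0.002, 0.006, -0.003] rows 7.0
```

carry_out(deltas=[[1, [-13, 41, -7], [0, 0, 0]], [1, [-26, 82, -7], [0, 0, 0]], [1, [-39, 123, -7], [0, 0, 0]], [1, [-52, 164, -7], [0, 0, 0]], [1, [-65, 205, -7], [0, 0, 0]], [1, [-78, 246, -7], [0, 0, 0]], [1, [-91, 287, -7], [0, 0, 0]], [1, [-105, 331, -7], [0, 0, 0]], [1, [-105, 331, -7], [0, 0, 0]], [1, [-105, 331, -7], [0, 0, 0]]])

```text
time_s: 43.1
tcp_pos: [0.4972, 0.4499, 0.2245]
eef_rot: [-180.0, -0.1, -140.1]
contact_force: [-0.0, 0.3, 0.1]
gripper_width: 0.0878
gripper_force: 0.0
```

Run:
```python
from h import *
p,d=r.capture("scene"); q,e=r.capture("top")
cv2.imwrite("pics/fin.png",cv2.resize(np.vstack([p[80:300],q[100:300]])[:,:,::-1],None,fx=1.4,fy=1.4))
for n,D in(("scene",d),("top",e)):
  T=cloud(n,D).reshape(-1,3)
  for nm,c in(("cat",(.439,-.0172)),("jester",(.4483,.2475)),("dog",(.4362,-.2468)),("beak",(.6292,.128))):
    R=np.hypot(*(T[:,:2]-c).T); k=(R<.035)&(T[:,2]>.056)&(T[:,2]<.086)
    if k.sum()>5: x=circ(T[k][:,:2],.022,c).x; print(n,nm,x*1e3,"err mm",((x-c)*1e3).round(1),"top z",T[(R<.03)&(T[:,2]<.16),2].max())
```

```text
scene cat [439.60662873 -16.92312893] err mm [0.6 0.3] top z 0.13447370399129346
scene jester [449.01926498 247.08815986] err mm [ 0.7 -0.4] top z 0.13090274987282607
scene dog [ 437.62341621 -247.30244401] err mm [ 1.4 -0.5] top z 0.12645638394118072
scene beak [630.97940031 128.33020166] err mm [1.8 0.3] top z 0.12818855891734365
top cat [440.72407754 -18.26135134] err mm [ 1.7 -1.1] top z 0.13509854969348142
top jester [448.31932391 246.83598256] err mm [ 0.  -0.7] top z 0.13072970658109215
top dog [ 436.77527296 -246.65103136] err mm [0.6 0.1] top z 0.12528350570655977
top beak [629.91662296 128.32909581] err mm [0.7 0.3] top z 0.1285354154532367
```

View pics/fin.png

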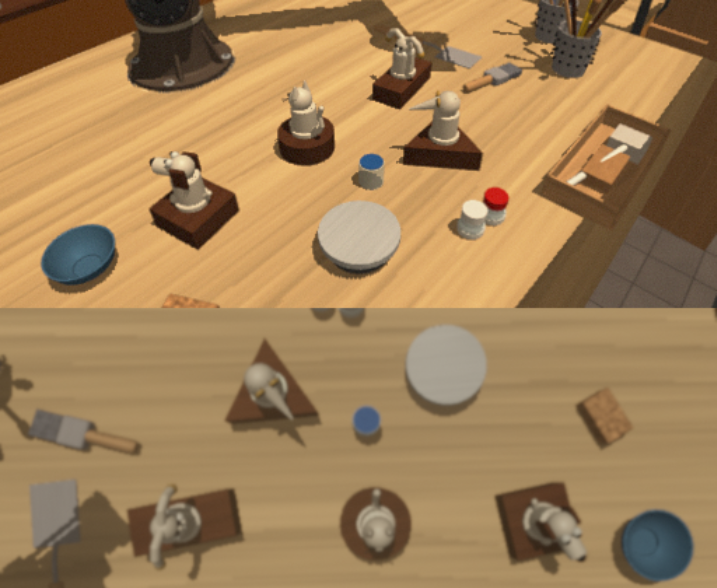

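All four figures stand upright, each within 2 mm of its plinth's centre: dog (185,190), cat (303,115), jester (403,60) and beak (445,120). The wheel is empty again and the jar stands where it was.

```bash
python3 -c "
from plant import r
print(r.close_job())"
```

```text
the job is handed in; nothing more can be done
None
```

The job is handed in at about 43 s: cat on the round plinth, dog on the square, beaked bust on the triangle and jester on the oblong, all upright and measured within about 2 mm of centre; the interface returned no verdict.

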